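# Set the camera channel switches and restart the unit

### The arm

A 7-joint arm with a two-finger parallel gripper is mounted at the origin on the work surface. World frame = base frame: x ahead of the robot, y to its left, z up, the work surface at z = 0. Lengths are in mm, angles in rad, forces in N, time in s.
With the tool pointing down it reaches from about 350 to 900 mm from the base axis. Payload 7.2 kg.
Tool frame: the origin (TCP) lies on the centre line of the jaws, within the pads' length; the fingertips stand 8 mm ahead of it and the grasp point (between the pads) lies 11 mm behind it; z points along the fingers, y is the line along which they close (so a half turn about z gives the same grasp; the last joint's range is limited). The gripper opens to 85 mm and grips with 20 to 120 N. Pads are 22 mm wide; open, the fingers measure 114 mm over their backs; the gripper's body (76 mm by 85 mm) begins 54 mm behind the grasp point. The pads swing forward as they close: fully open they stand 13 mm farther back than shut.
Start: joints at [-1.319, 0.411, -0.013, 1.596, 0.006, 1.134, -0.082], TCP at [196.495, 593.311, 239.297] pointing down, gripper open.
Joint ranges: [-2.95, 2.95], [-0.29, 1.99], [-1.47, 1.44], [0.14, 2.54], [-1.03, 4.17], [0.13, 1.85], [-2.86, 2.86]. Speed limits (rad/s): [2.39, 2.39, 3.01, 3.01, 3.14, 3.14, 3.14].

### API

Orientations are given as a unit quaternion [x, y, z, w].
In Python, from cell import arm, imaging, outline_of gives the robot as it stands.
- The arm moves only by the shell command python3 -m pendant 'ROWS' [OPENING] [FORCE]. ROWS is JSON, a list of rows, each an object of numbers: "x", "y", "z": the shift along the tool's x, y, z in m; "rx", "ry", "rz": the turn, a rotation vector about the tool's x, y, z in rad. A call has 1 to 8 rows; each row is the pose to reach, as a shift and turn from the pose commanded when the call began, along the tool's axes at that moment; what a row does not reach only later rows make up. A row lasts 1/12 s, in which the tool goes at most 41.7 mm and 7.16 degrees, less where a joint would pass 70% of its speed; a pose out of reach is approached as far as the arm can. A call with a gripper value outside its range is refused whole. OPENING is the finger opening in m, from 0 to 0.0854, set as the call begins (- or left out, the last holds). The fingers move at their own pace and stop on an object; FORCE is the grip in N (left out, the last holds). Time passes only in rows, so rows that repeat a pose let the fingers close. It gives the time, the measured TCP pose, the force, the opening and the grip force at its end, in the units of the state.
- arm.sense(): the state, without advancing time (a new reading comes with each control period).
- imaging.capture(name): name is "scene" or "top" or "wrist"; returns a dict with "color" (480x640x3 uint8, red, green, blue), "fx", "fy", "cx", "cy" (pixels), "k1" (the pictures are not rectified: a ray, as slopes to the right and down, at radius r is drawn at 1 + k1 r^2 times it, then the intrinsics apply), "world_from_camera" (4x4, takes a point from camera to world coordinates); the wrist camera has in their place "tool_from_camera" (4x4, takes a point from camera to tool coordinates, whose origin is the TCP and whose axes are the flange's). Camera axes: x right, y up, looking along -z (the intrinsics and any distortion apply to the point x, -y, -z); pixel columns grow to the right and rows downward; lengths in mm; the calibration is good to about 2 mm. A picture is of the moment at which its call begins: read the wrist's pose just before it. There is no depth.
- arm.finish_job(): hands the job in; it is judged then, once.
Trained networks look in a picture, given as the dict that the camera call returned (one of the last four; its "shot" number tells which), for a name from the list of things; names that differ only in an ending like _2 or _b are one class to them, and where a whole thing is asked for, a point or a joint stands for the part that bears it (a point fixed in the world has none). Each returns a list of dicts, best first, with "p" (0 to 1); they miss things now and then, are a little off and sometimes report something else, mostly with a low value. They report only what shows in the picture. A call takes as long as a camera call.
- outline_of(picture, label): "pixels" (480x640 bool, what is visible of it) and "point" ([column, row] in pixels, amid what is visible of it).
The state is a dict: "time_s": time; "qpos": joint angles; "joint_velocities": joint speeds; "tau": joint torques, N m; "tcp_pos": TCP position; "orientation": TCP orientation; "ft_force": force on the tool from outside, world axes, zero at the start; "moment": the same for the moment, N m; "grip_width": finger opening in mm; "grasp_force": force on a finger pad.
Only numpy, scipy, OpenCV 4.12 (cv2) and the standard library are available. Lean on these libraries where they do the work, as an engineer would, in place of code of your own. Each camera call takes 0.05 s, during which the arm holds its last target. There are 200 camera calls.

### The job

Slide the smoked cover of the white control unit fully back, then set the row of five yellow channel switches under it: every switch with a green tag in front of it on (slid fully away from its tag), every switch with a white tag off (slid fully towards its tag). Then press the red restart button right down and let it go; leave the cover fully back and the switches as set, and do not disturb the other things on the desk.

Things in the scene. Friction and masses are not known exactly. Their poses are not given: they have to be found in the camera images.
- unit: white control unit fixed to the desk. Origin: on the desk under the middle of the switch row; x points away from the robot to the unit's rear, y along the row. Black deck, top at z 40 mm, over x -80 to 80, y -90 to 90 mm; behind it (x 80 to 160) a housing 64 mm high. Side cheeks 66 mm high, 12 thick, at y +-97, x -50 to 160. Shoulder with the button 40 mm high, y -105 to -160, x -80 to 50
- cover (a joint): travel in m of the see-through smoked cover, a flat sheet 76 x 210 x 4 mm lying on the cheeks (z 67 to 71 mm): 0 = shut (sheet over unit x -38 to 38 mm, above the switches), 0.115 = fully back at its stop (x 77 to 153 mm), growing towards unit +x. Starts 0 to 30 mm open, stays where left, takes about 2 to 4 N
- cover_rib (a point): middle of the top front edge of the orange rib on the cover's front edge, moving with the cover. The rib is 120 mm long (unit y), 8 mm thick, stands 18 mm above the sheet (top at z 89 mm); its front face looks to unit -x: push on that face to open the cover
- module_a: grey base plate of slide switch a, 56 x 26 x 3 mm, fixed on the deck; origin at the centre of its underside, axes as the unit's. The five modules stand side by side in the unit's row at x 0, 30 mm apart in y (-60 to +60 mm), in any order
- switch_a (a joint): yellow nub of switch a, m: 0 = off (towards the tags, unit -x; nub centre at unit x -9 mm), 0.018 = on (away from the tags, unit +x; centre at x +9 mm), stops at both ends. The nub is 12 mm (x) by 10 mm (y), 20 mm tall on its base plate, top at z 63 mm; 20 mm free between neighbours. Stays where left, takes about 1.5 to 2 N
- module_b: grey base plate of slide switch b, 56 x 26 x 3 mm, fixed on the deck; origin at the centre of its underside, axes as the unit's. The five modules stand side by side in the unit's row at x 0, 30 mm apart in y (-60 to +60 mm), in any order
- switch_b (a joint): yellow nub of switch b, m: 0 = off (towards the tags, unit -x; nub centre at unit x -9 mm), 0.018 = on (away from the tags, unit +x; centre at x +9 mm), stops at both ends. The nub is 12 mm (x) by 10 mm (y), 20 mm tall on its base plate, top at z 63 mm; 20 mm free between neighbours. Stays where left, takes about 1.5 to 2 N
- module_c: grey base plate of slide switch c, 56 x 26 x 3 mm, fixed on the deck; origin at the centre of its underside, axes as the unit's. The five modules stand side by side in the unit's row at x 0, 30 mm apart in y (-60 to +60 mm), in any order
- switch_c (a joint): yellow nub of switch c, m: 0 = off (towards the tags, unit -x; nub centre at unit x -9 mm), 0.018 = on (away from the tags, unit +x; centre at x +9 mm), stops at both ends. The nub is 12 mm (x) by 10 mm (y), 20 mm tall on its base plate, top at z 63 mm; 20 mm free between neighbours. Stays where left, takes about 1.5 to 2 N
- module_d: grey base plate of slide switch d, 56 x 26 x 3 mm, fixed on the deck; origin at the centre of its underside, axes as the unit's. The five modules stand side by side in the unit's row at x 0, 30 mm apart in y (-60 to +60 mm), in any order
- switch_d (a joint): yellow nub of switch d, m: 0 = off (towards the tags, unit -x; nub centre at unit x -9 mm), 0.018 = on (away from the tags, unit +x; centre at x +9 mm), stops at both ends. The nub is 12 mm (x) by 10 mm (y), 20 mm tall on its base plate, top at z 63 mm; 20 mm free between neighbours. Stays where left, takes about 1.5 to 2 N
- module_e: grey base plate of slide switch e, 56 x 26 x 3 mm, fixed on the deck; origin at the centre of its underside, axes as the unit's. The five modules stand side by side in the unit's row at x 0, 30 mm apart in y (-60 to +60 mm), in any order
- switch_e (a joint): yellow nub of switch e, m: 0 = off (towards the tags, unit -x; nub centre at unit x -9 mm), 0.018 = on (away from the tags, unit +x; centre at x +9 mm), stops at both ends. The nub is 12 mm (x) by 10 mm (y), 20 mm tall on its base plate, top at z 63 mm; 20 mm free between neighbours. Stays where left, takes about 1.5 to 2 N
- green1: green tag, 14 x 22 x 3 mm, fixed flat on the deck at unit x -62 mm, straight in front (unit -x) of the switch it belongs to (that switch must be on); origin at the centre of its underside. The two switches without a green tag have white tags of the same size in the same row (they must be off); the tags stand in any order
- green2: green tag, 14 x 22 x 3 mm, fixed flat on the deck at unit x -62 mm, straight in front (unit -x) of the switch it belongs to (that switch must be on); origin at the centre of its underside. The two switches without a green tag have white tags of the same size in the same row (they must be off); the tags stand in any order
- green3: green tag, 14 x 22 x 3 mm, fixed flat on the deck at unit x -62 mm, straight in front (unit -x) of the switch it belongs to (that switch must be on); origin at the centre of its underside. The two switches without a green tag have white tags of the same size in the same row (they must be off); the tags stand in any order
- restart (a joint): travel of the red restart button, m: 0 = up, 0.006 = fully pressed; springs back; about 5 N presses it fully
- restart_top (a point): centre of the top of the red button (32 mm across) on the unit's right shoulder, at unit x -20, y -133 mm; pressed straight down
- screwdriver: loose screwdriver, 190 mm, lying to the left of the unit; leave alone
- camera: loose white box-shaped security camera, 130 x 70 x 64 mm, to the right of the unit; origin under its middle; leave alone
- mug: blue mug, 80 mm across, 95 mm high, on the left of the desk; leave alone
- tape: roll of yellow tape, 100 mm across, 24 mm high, on the left of the desk; leave alone
- mouse: grey computer mouse, 110 x 60 x 26 mm, front left; leave alone
- tray: blue divided parts tray, 140 x 100 x 35 mm, right side; leave alone

How it is judged (in metres and radians):
On the way, in this order (a step that is already met when the one before it is completed fails the run):
1. the cover is slid fully back (value of joint cover above 0.105 m), for 0.1 s.
2. all five switches match their tags, with the cover back ((horizontal distance between green1 and module_a above 0.0655 m or value of joint switch_a above 0.0145 m) and (horizontal distance between green2 and module_a above 0.0655 m or value of joint switch_a above 0.0145 m) and (horizontal distance between green3 and module_a above 0.0655 m or value of joint switch_a above 0.0145 m) and (horizontal distance between any of green1, green2, green3 and module_a below 0.0655 m or value of joint switch_a below 0.0035 m) and (horizontal distance between green1 and module_b above 0.0655 m or value of joint switch_b above 0.0145 m) and (horizontal distance between green2 and module_b above 0.0655 m or value of joint switch_b above 0.0145 m) and (horizontal distance between green3 and module_b above 0.0655 m or value of joint switch_b above 0.0145 m) and (horizontal distance between any of green1, green2, green3 and module_b below 0.0655 m or value of joint switch_b below 0.0035 m) and (horizontal distance between green1 and module_c above 0.0655 m or value of joint switch_c above 0.0145 m) and (horizontal distance between green2 and module_c above 0.0655 m or value of joint switch_c above 0.0145 m) and (horizontal distance between green3 and module_c above 0.0655 m or value of joint switch_c above 0.0145 m) and (horizontal distance between any of green1, green2, green3 and module_c below 0.0655 m or value of joint switch_c below 0.0035 m) and (horizontal distance between green1 and module_d above 0.0655 m or value of joint switch_d above 0.0145 m) and (horizontal distance between green2 and module_d above 0.0655 m or value of joint switch_d above 0.0145 m) and (horizontal distance between green3 and module_d above 0.0655 m or value of joint switch_d above 0.0145 m) and (horizontal distance between any of green1, green2, green3 and module_d below 0.0655 m or value of joint switch_d below 0.0035 m) and (horizontal distance between green1 and module_e above 0.0655 m or value of joint switch_e above 0.0145 m) and (horizontal distance between green2 and module_e above 0.0655 m or value of joint switch_e above 0.0145 m) and (horizontal distance between green3 and module_e above 0.0655 m or value of joint switch_e above 0.0145 m) and (horizontal distance between any of green1, green2, green3 and module_e below 0.0655 m or value of joint switch_e below 0.0035 m) and value of joint cover above 0.105 m), for 0.2 s.
3. the restart button is pressed down while the switches match (all of step 2 and value of joint restart above 0.0045 m), for 0.03 s.
At the end, for the whole second after the job is handed in: The cover is back (joint over 105 of 115 mm), each switch with a green tag is on (over 14.5 of 18 mm), each with a white tag is off (under 3.5 mm), and the restart button, having been pressed over 4.5 of its 6 mm after the switches were set, is up again (under 1.5 mm) (all of step 2 and value of joint restart below 0.0015 m); the robot touches nothing.
It fails at once if one of the other things on the desk (screwdriver, camera, mug, tape, mouse, tray) is pushed more than 25 mm from its place (distance of any of screwdriver, camera, mug, tape, mouse, tray from where it was at the start of the episode above 0.025 m).
It also fails if it takes over 58 s, if anything falls off the work surface, if the arm or the gripper's body presses on something with over 40 N, if the wrist force passes 120 N, or if a joint passes its speed limit or range.

## Working session

There is one attempt and no reset: what is moved stays moved. The work goes in short steps, Python scripts to look and compute and a shell command to move; the robot and the scene stay as the last step left them, time stands still between calls to the robot, and variables do not carry over. Pictures are saved under pics/ and viewed, at most 10 in all, crops included, and the job is handed in when it is done.

```bash
ls; mkdir -p pics
cat > h.py <<'E'
import numpy as np, cv2, json
from cell import arm, imaging, outline_of
from scipy.spatial.transform import Rotation as R
def save(p,n,crop=None,s=1):
    im=cv2.cvtColor(p["color"],cv2.COLOR_RGB2BGR)
    if crop: a,b,c,d=crop; im=im[b:d,a:c]
    cv2.imwrite("pics/"+n,cv2.resize(im,None,fx=s,fy=s))
def T(p,st=None):
    if "world_from_camera" in p: return np.array(p["world_from_camera"])
    M=np.eye(4); M[:3,:3]=R.from_quat(st["orientation"]).as_matrix(); M[:3,3]=st["tcp_pos"]
    return M@np.array(p["tool_from_camera"])
def p2w(p,uv,z,st=None):
    M=T(p,st); K=np.array([[p["fx"],0,p["cx"]],[0,p["fy"],p["cy"]],[0,0,1.]])
    u=cv2.undistortPoints(np.array([[uv]],float),K,np.array([p["k1"],0,0,0,0.]))[0,0]
    d=M[:3,:3]@np.array([u[0],-u[1],-1]); o=M[:3,3]
    return o+d*(z-o[2])/d[2]
def w2p(p,w,st=None):
    c=np.linalg.inv(T(p,st))@np.append(w,1.); x,y=c[0]/-c[2],-c[1]/-c[2]
    f=1+p["k1"]*(x*x+y*y); return np.array([p["fx"]*x*f+p["cx"],p["fy"]*y*f+p["cy"]])
E
python3 - <<'E'
from h import *
s=arm.sense(); print(s)
p=imaging.capture("top"); save(p,"top.png")
print(p["world_from_camera"],p["fx"],p["k1"])
for n,z in [("green1",43),("module_a",43),("restart_top",46),("cover_rib",89),("switch_a",63)]:
    for o in outline_of(p,n)[:6]: print(n,o["p"],o["point"],p2w(p,o["point"],z).round(1))
E
```

```text
pics
{'time_s': 0.0, 'qpos': array([-1.31919725,  0.41191093, -0.01272608,  1.59706775,  0.0055713 ,
        1.1343199 , -0.08223515]), 'joint_velocities': array([-0.00078142,  0.00071144,  0.00030478, -0.0006584 ,  0.00202955,
       -0.00025868,  0.00114961]), 'tau': array([ 4.68936923e-04, -6.00627351e+01,  6.82649016e-01, -2.99397165e+01,
        1.38912234e-02,  1.11802985e-02,  3.41317707e-05]), 'tcp_pos': array([196.35031784, 592.82507458, 238.43641992]), 'orientation': array([ 1.59223738e-01,  9.87242171e-01, -8.30614157e-04, -8.96600929e-05]), 'ft_force': array([-0.08794317,  0.38919826, -0.71235843]), 'moment': array([-0.00851151, -0.08792079,  0.00151755]), 'grasp_force': 0.0, 'grip_width': 85.75203733676197}
[[ 1.88392864e-03  9.86480819e-01 -1.63865934e-01  1.97756019e+02]
 [-9.99989044e-01  1.15625498e-03 -4.53593147e-03 -5.27664458e+01]
 [-4.28513859e-03  1.63872684e-01  9.86472190e-01  1.62885957e+03]
 [ 0.00000000e+00  0.00000000e+00  0.00000000e+00  1.00000000e+00]] 487.46684934259906 -0.05745460493033935
switch_a 0.69 [250.3, 204.3] [574.4 189.6  63. ]
```

View pics/top.png

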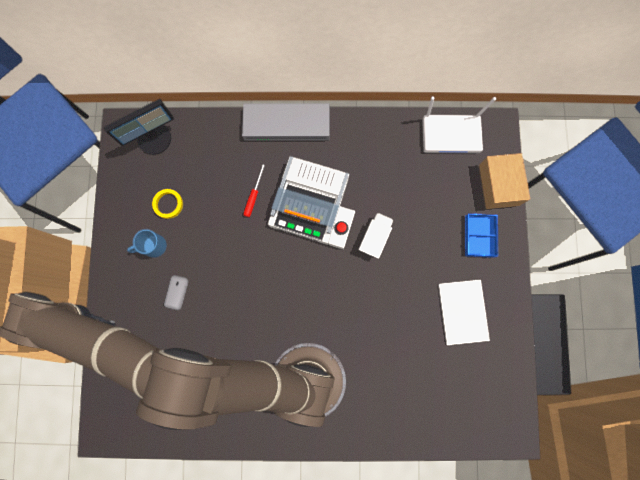

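The top view shows the unit near (310,205), with tags along row ~228 from (282,223) to (317,233), the red button at (342,228) and the orange rib at (302,215).

Run:
```python
from h import *
p=imaging.capture("top"); save(p,"topc.png",(260,145,360,250),5.5)
hsv=cv2.cvtColor(p["color"],cv2.COLOR_RGB2HSV)
def comps(lo,hi,z,name):
    m=cv2.inRange(hsv,lo,hi); m[:140]=0;m[255:]=0;m[:,:262]=0;m[:,362:]=0
    n,l,s,c=cv2.connectedComponentsWithStats(m)
    for i in range(1,n):
        if s[i,4]>6: print(name,s[i,4],c[i].round(1),p2w(p,c[i],z).round(1))
comps((50,100,60),(80,255,255),43,"green")
comps((0,150,100),(5,255,255),48,"red")
comps((8,150,120),(20,255,255),80,"orange")
comps((22,120,80),(35,255,255),63,"yellow")
```

```text
green 43 [290.3 225.2] [508.1  57.9  43. ]
green 43 [307.6 230.7] [489.5   0.5  43. ]
green 41 [316.1 233.2] [481.2 -27.8  43. ]
red 79 [341.3 226.8] [ 502.  -110.9   48. ]
orange 107 [301.5 215.6] [532.8  19.4  80. ]
```

View pics/topc.png

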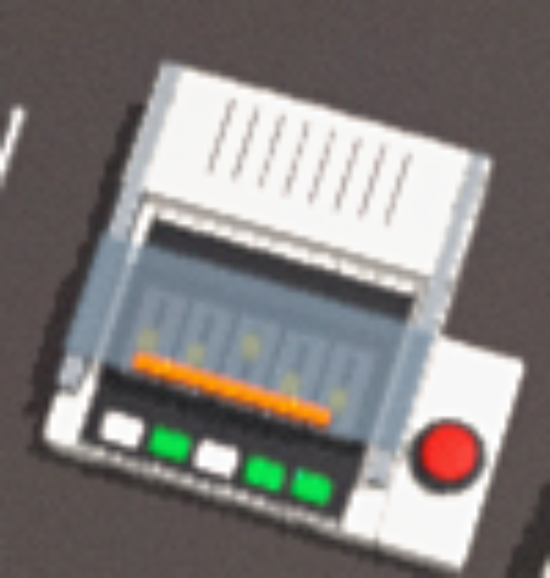

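Tags in order of unit +y to -y are white, green, white, green, green. The middle nub looks on and the others off. The tool is already aligned with the unit to about 1°. Next I move over the unit with the gripper shut.

```bash
python3 -m pendant '[{"x":-0.225,"y":-0.22},{"x":-0.225,"y":-0.22},{"x":-0.225,"y":-0.22},{"x":-0.225,"y":-0.22},{"x":-0.225,"y":-0.22},{"x":-0.225,"y":-0.22},{"x":-0.225,"y":-0.22},{"x":-0.225,"y":-0.22}]' 0 30; python3 -m pendant '[{"x":-0.225,"y":-0.22},{"x":-0.225,"y":-0.22},{"x":-0.225,"y":-0.22},{"x":-0.225,"y":-0.22},{"x":-0.225,"y":-0.22},{"x":-0.225,"y":-0.22},{"x":-0.225,"y":-0.22},{"x":-0.225,"y":-0.22}]'
```

```text
validation failed for argument at $[0]...
validation failed for argument at $[0]...
```

```bash
python3 -m pendant '[{"x":-0.225,"y":-0.22,"z":0,"rx":0,"ry":0,"rz":0},{"x":-0.225,"y":-0.22,"z":0,"rx":0,"ry":0,"rz":0},{"x":-0.225,"y":-0.22,"z":0,"rx":0,"ry":0,"rz":0},{"x":-0.225,"y":-0.22,"z":0,"rx":0,"ry":0,"rz":0},{"x":-0.225,"y":-0.22,"z":0,"rx":0,"ry":0,"rz":0},{"x":-0.225,"y":-0.22,"z":0,"rx":0,"ry":0,"rz":0},{"x":-0.225,"y":-0.22,"z":0,"rx":0,"ry":0,"rz":0},{"x":-0.225,"y":-0.22,"z":0,"rx":0,"ry":0,"rz":0}]' 0 30
```

```text
time_s: 1.02
tcp_pos: [342.9, 309.2, 239.5]
orientation: [0.161, 0.987, -0.0, 0.0]
ft_force: [0.0, -0.3, -0.0]
grip_width: 0.1
grasp_force: 0.0
```

```bash
python3 -m pendant '[{"x":-0.225,"y":-0.22,"z":0,"rx":0,"ry":0,"rz":0},{"x":-0.225,"y":-0.22,"z":0,"rx":0,"ry":0,"rz":0},{"x":-0.225,"y":-0.22,"z":0,"rx":0,"ry":0,"rz":0},{"x":-0.225,"y":-0.22,"z":0,"rx":0,"ry":0,"rz":0},{"x":-0.225,"y":-0.22,"z":0,"rx":0,"ry":0,"rz":0},{"x":-0.225,"y":-0.22,"z":0,"rx":0,"ry":0,"rz":0},{"x":-0.225,"y":-0.22,"z":0,"rx":0,"ry":0,"rz":0},{"x":-0.225,"y":-0.22,"z":0,"rx":0,"ry":0,"rz":0}]'
python3 - <<'E'
from h import *
s=arm.sense(); p=imaging.capture("wrist"); save(p,"w1.png"); print(np.array(p["tool_from_camera"]).round(3),s["tcp_pos"])
hsv=cv2.cvtColor(p["color"],cv2.COLOR_RGB2HSV)
def comps(lo,hi,z,name):
    m=cv2.inRange(hsv,lo,hi)
    n,l,st,c=cv2.connectedComponentsWithStats(m)
    for i in range(1,n):
        if st[i,4]>60: print(name,st[i,4],c[i].round(1),p2w(p,c[i],z,s).round(1))
comps((50,100,60),(80,255,255),43,"green")
comps((0,150,100),(5,255,255),48,"red")
comps((8,150,120),(20,255,255),80,"orange")
comps((22,90,80),(35,255,255),63,"yellow")
E
```

```text
time_s: 1.68
tcp_pos: [486.9, 29.4, 239.9]
orientation: [0.161, 0.987, -0.0, 0.001]
ft_force: [0.5, 0.8, -0.3]
grip_width: 0.2
grasp_force: 0.0
[[-1.00000e-03  9.51000e-01  3.11000e-01  8.07180e+01]
 [ 1.00000e+00  1.00000e-03  0.00000e+00  6.33000e-01]
 [ 0.00000e+00  3.11000e-01 -9.51000e-01 -1.34355e+02]
 [ 0.00000e+00  0.00000e+00  0.00000e+00  1.00000e+00]] [486.85387127  29.36562464 239.85919394]
green 500 [365.6 217.6] [506.3  59.9  43. ]
green 494 [253. 220.] [479.5 -25.9  43. ]
green 511 [290.5 219.4] [488.6   2.7  43. ]
red 3372 [542.8 245.7] [572.  186.2  48. ]
red 1233 [161.1 277.9] [ 500.4 -113.7   48. ]
orange 2115 [329.3 280. ] [532.8  20.   80. ]
orange 97 [395.3 271.4] [541.8  68.2  80. ]
```

View pics/w1.png

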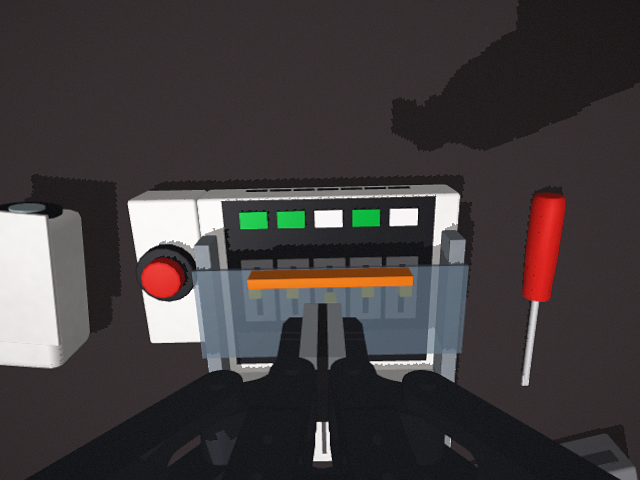

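Run:
```python
from h import *
p=imaging.capture("wrist"); M=np.array(p["tool_from_camera"]);I=np.eye(4);
print(p["fx"],p["fy"],p["cx"],p["cy"])
q=dict(p); q["world_from_camera"]=M
for z in (0,8,15,21):
    for x in(11,-11): print(z,x,[w2p(q,(x,y,z)).round(0) for y in(-15,15)])
```

```text
429.7959819531205 429.7959819531205 322.0822285035042 240.63168706652328
0 11 [array([277., 311.]), array([364., 311.])]
0 -11 [array([279., 366.]), array([362., 366.])]
8 11 [array([279., 301.]), array([362., 301.])]
8 -11 [array([281., 354.]), array([360., 354.])]
15 11 [array([281., 293.]), array([360., 293.])]
15 -11 [array([283., 344.]), array([359., 344.])]
21 11 [array([283., 286.]), array([359., 286.])]
21 -11 [array([284., 336.]), array([357., 336.])]
```

```bash
python3 -m pendant '[{"x":0,"y":0.004,"z":0.04,"rx":0,"ry":0,"rz":-0.019},{"x":0,"y":0.004,"z":0.08,"rx":0,"ry":0,"rz":-0.019},{"x":0,"y":0.004,"z":0.12,"rx":0,"ry":0,"rz":-0.019},{"x":0,"y":0.004,"z":0.15,"rx":0,"ry":0,"rz":-0.019},{"x":0,"y":0.004,"z":0.152,"rx":0,"ry":0,"rz":-0.019},{"x":0,"y":0.004,"z":0.152,"rx":0,"ry":0,"rz":-0.019}]'
```

```text
time_s: 2.28
tcp_pos: [485.4, 38.4, 86.4]
orientation: [0.149, 0.989, -0.001, -0.002]
ft_force: [-0.1, 0.8, 1.2]
grip_width: 0.1
grasp_force: 0.0
```

```bash
python3 -m pendant '[{"x":-0.025,"y":-0.003,"z":0,"rx":0,"ry":0,"rz":0},{"x":-0.045,"y":-0.003,"z":0,"rx":0,"ry":0,"rz":0},{"x":-0.065,"y":-0.003,"z":0,"rx":0,"ry":0,"rz":0},{"x":-0.085,"y":-0.003,"z":0,"rx":0,"ry":0,"rz":0},{"x":-0.105,"y":-0.003,"z":0,"rx":0,"ry":0,"rz":0},{"x":-0.12,"y":-0.003,"z":0,"rx":0,"ry":0,"rz":0},{"x":-0.132,"y":-0.003,"z":0,"rx":0,"ry":0,"rz":0},{"x":-0.136,"y":-0.003,"z":0,"rx":0,"ry":0,"rz":0}]'; python3 -m pendant '[{"x":-0.002,"y":0,"z":0,"rx":0,"ry":0,"rz":0},{"x":-0.003,"y":0,"z":0,"rx":0,"ry":0,"rz":0},{"x":-0.004,"y":0,"z":0,"rx":0,"ry":0,"rz":0},{"x":-0.004,"y":0,"z":0,"rx":0,"ry":0,"rz":0}]'
```

```text
time_s: 2.95
tcp_pos: [617.7, -5.1, 89.9]
orientation: [0.15, 0.989, 0.0, 0.001]
ft_force: [-2.1, 0.1, 1.2]
grip_width: -0.1
grasp_force: 1.1
time_s: 3.28
tcp_pos: [619.4, -5.9, 88.0]
orientation: [0.15, 0.989, 0.0, 0.0]
ft_force: [-1.6, 0.9, 1.2]
grip_width: -0.2
grasp_force: 0.6
```

```bash
python3 -m pendant '[{"x":-0.002,"y":0,"z":0,"rx":0,"ry":0,"rz":0},{"x":-0.004,"y":0,"z":0,"rx":0,"ry":0,"rz":0},{"x":-0.006,"y":0,"z":0,"rx":0,"ry":0,"rz":0},{"x":-0.006,"y":0,"z":0,"rx":0,"ry":0,"rz":0}]'
```

```text
time_s: 3.62
tcp_pos: [621.3, -6.6, 86.7]
orientation: [0.149, 0.989, 0.0, -0.004]
ft_force: [-14.2, 4.0, 10.0]
grip_width: 0.1
grasp_force: 7.5
```

Contact force at the stop confirms the cover is fully back, and the x calibration is right. I back off and look at the switches.

```bash
python3 -m pendant '[{"x":0.03,"y":0,"z":0,"rx":0,"ry":0,"rz":0},{"x":0.06,"y":0,"z":-0.02,"rx":0,"ry":0,"rz":0},{"x":0.1,"y":0,"z":-0.03,"rx":0,"ry":0,"rz":0},{"x":0.12,"y":0,"z":-0.05,"rx":0,"ry":0,"rz":0},{"x":0.12,"y":0,"z":-0.05,"rx":0,"ry":0,"rz":0},{"x":0.12,"y":0,"z":-0.05,"rx":0,"ry":0,"rz":0}]'
python3 - <<'E'
from h import *
s=arm.sense(); p=imaging.capture("wrist"); save(p,"w2.png"); print(s["tcp_pos"])
O=np.array([557.3,11.8]);X=np.array([.9543,-.2987]);Y=np.array([.2987,.9543])
U=lambda w:np.array([(w[:2]-O)@X,(w[:2]-O)@Y]).round(1)
print("tcp unit",U(s["tcp_pos"]))
hsv=cv2.cvtColor(p["color"],cv2.COLOR_RGB2HSV)
def comps(lo,hi,z,name):
    m=cv2.inRange(hsv,lo,hi)
    n,l,st,c=cv2.connectedComponentsWithStats(m)
    for i in range(1,n):
        if st[i,4]>60: print(name,st[i,4],c[i].round(1),U(p2w(p,c[i],z,s)))
comps((50,100,60),(80,255,255),43,"green")
comps((0,150,100),(5,255,255),50,"red")
comps((8,150,120),(20,255,255),85,"orange")
comps((22,90,80),(35,255,255),60,"yellow")
E
```

```text
time_s: 4.12
tcp_pos: [511.2, 27.9, 138.7]
orientation: [0.149, 0.989, 0.001, 0.002]
ft_force: [-0.5, -1.3, -0.5]
grip_width: 0.3
grasp_force: 0.0
[511.15707051  27.94482373 138.66821627]
tcp unit [-48.9   1.6]
green 1016 [211.6 225. ] [-63.1 -58.9]
green 1010 [265.4 225. ] [-63.2 -29.2]
green 1045 [372.9 225.4] [-63.   30.6]
red 6227 [611.9 272.4] [-38.2 162.2]
red 2549 [ 73.8 306.5] [ -16.8 -138.3]
yellow 752 [213.9 321.1] [-12.7 -57.4]
yellow 668 [266.7 321.8] [-12.2 -28.3]
yellow 678 [371.9 322.2] [-12.   30.1]
yellow 746 [424.5 322.4] [-12.1  59.2]
```

View pics/w2.png

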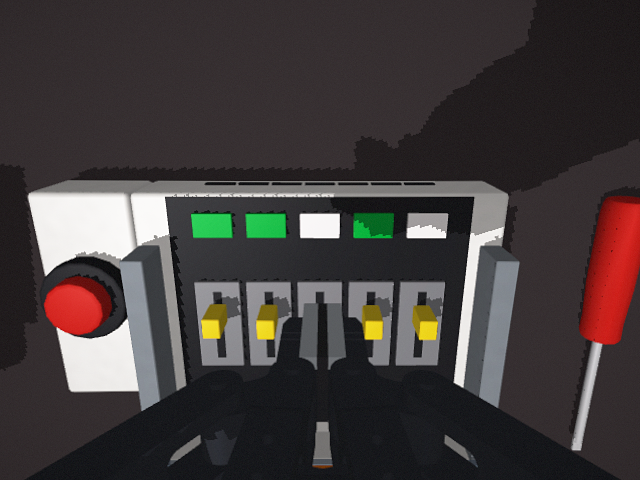

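Four nubs are off at unit x ≈ -12, and the middle one is hidden by the fingers (the top view had it on). I go behind the middle nub and pull it off.

```bash
python3 -m pendant '[{"x":-0.04,"y":-0.002,"z":0,"rx":0,"ry":0,"rz":0},{"x":-0.08,"y":-0.002,"z":0,"rx":0,"ry":0,"rz":0},{"x":-0.086,"y":-0.002,"z":0.01,"rx":0,"ry":0,"rz":0},{"x":-0.086,"y":-0.002,"z":0.045,"rx":0,"ry":0,"rz":0},{"x":-0.086,"y":-0.002,"z":0.075,"rx":0,"ry":0,"rz":0},{"x":-0.086,"y":-0.002,"z":0.08,"rx":0,"ry":0,"rz":0},{"x":-0.086,"y":-0.002,"z":0.08,"rx":0,"ry":0,"rz":0}]'
```

```text
time_s: 4.75
tcp_pos: [590.9, -0.8, 54.5]
orientation: [0.15, 0.989, -0.001, -0.002]
ft_force: [0.0, -0.7, 0.4]
grip_width: -0.0
grasp_force: 0.0
```

```bash
python3 -m pendant '[{"x":0.006,"y":0.001,"z":-0.002,"rx":0,"ry":0,"rz":0},{"x":0.012,"y":0.001,"z":-0.002,"rx":0,"ry":0,"rz":0},{"x":0.018,"y":0.001,"z":-0.002,"rx":0,"ry":0,"rz":0},{"x":0.024,"y":0.001,"z":-0.002,"rx":0,"ry":0,"rz":0},{"x":0.028,"y":0.001,"z":-0.002,"rx":0,"ry":0,"rz":0},{"x":0.031,"y":0.001,"z":-0.002,"rx":0,"ry":0,"rz":0},{"x":0.031,"y":0.001,"z":-0.002,"rx":0,"ry":0,"rz":0},{"x":0.031,"y":0.001,"z":-0.002,"rx":0,"ry":0,"rz":0}]'
```

```text
time_s: 5.42
tcp_pos: [565.1, 9.9, 60.7]
orientation: [0.15, 0.989, 0.0, 0.003]
ft_force: [6.2, -1.6, 1.0]
grip_width: 0.0
grasp_force: 3.1
```

```bash
python3 -m pendant '[{"x":-0.012,"y":0,"z":0,"rx":0,"ry":0,"rz":0},{"x":-0.012,"y":0,"z":-0.035,"rx":0,"ry":0,"rz":0},{"x":-0.012,"y":0,"z":-0.035,"rx":0,"ry":0,"rz":0},{"x":0.015,"y":-0.02,"z":-0.035,"rx":0,"ry":0,"rz":0},{"x":0.042,"y":-0.03,"z":-0.035,"rx":0,"ry":0,"rz":0},{"x":0.042,"y":-0.03,"z":-0.03,"rx":0,"ry":0,"rz":0},{"x":0.042,"y":-0.03,"z":0,"rx":0,"ry":0,"rz":0},{"x":0.042,"y":-0.03,"z":0,"rx":0,"ry":0,"rz":0}]'
```

```text
time_s: 6.08
tcp_pos: [511.3, -5.4, 56.9]
orientation: [0.149, 0.989, -0.0, -0.002]
ft_force: [-0.8, -0.6, -0.5]
grip_width: 0.1
grasp_force: 0.0
```

```bash
python3 -m pendant '[{"x":-0.008,"y":0,"z":0,"rx":0,"ry":0,"rz":0},{"x":-0.014,"y":0,"z":0,"rx":0,"ry":0,"rz":0},{"x":-0.02,"y":0,"z":0,"rx":0,"ry":0,"rz":0},{"x":-0.026,"y":0,"z":0,"rx":0,"ry":0,"rz":0},{"x":-0.03,"y":0,"z":0,"rx":0,"ry":0,"rz":0},{"x":-0.031,"y":0,"z":0,"rx":0,"ry":0,"rz":0},{"x":-0.031,"y":0,"z":0,"rx":0,"ry":0,"rz":0},{"x":-0.031,"y":0,"z":0,"rx":0,"ry":0,"rz":0}]'
```

```text
time_s: 6.75
tcp_pos: [541.5, -14.5, 59.2]
orientation: [0.15, 0.989, 0.0, -0.002]
ft_force: [-8.7, 2.7, 5.4]
grip_width: -0.1
grasp_force: 4.4
```

```bash
python3 -m pendant '[{"x":0.03,"y":0,"z":0,"rx":0,"ry":0,"rz":0},{"x":0.033,"y":0,"z":0,"rx":0,"ry":0,"rz":0},{"x":0.033,"y":-0.015,"z":0,"rx":0,"ry":0,"rz":0},{"x":0.033,"y":-0.03,"z":0,"rx":0,"ry":0,"rz":0},{"x":0.033,"y":-0.03,"z":0,"rx":0,"ry":0,"rz":0},{"x":0.033,"y":-0.03,"z":0,"rx":0,"ry":0,"rz":0}]'; python3 -m pendant '[{"x":-0.009,"y":0,"z":0,"rx":0,"ry":0,"rz":0},{"x":-0.015,"y":0,"z":0,"rx":0,"ry":0,"rz":0},{"x":-0.021,"y":0,"z":0,"rx":0,"ry":0,"rz":0},{"x":-0.027,"y":0,"z":0,"rx":0,"ry":0,"rz":0},{"x":-0.032,"y":0,"z":0,"rx":0,"ry":0,"rz":0},{"x":-0.033,"y":0,"z":0,"rx":0,"ry":0,"rz":0},{"x":-0.033,"y":0,"z":0,"rx":0,"ry":0,"rz":0},{"x":-0.033,"y":0,"z":0,"rx":0,"ry":0,"rz":0}]'
```

```text
time_s: 7.25
tcp_pos: [503.8, -34.9, 59.8]
orientation: [0.151, 0.989, 0.0, 0.001]
ft_force: [1.3, 0.5, -0.5]
grip_width: 0.3
grasp_force: 0.0
time_s: 7.92
tcp_pos: [532.7, -42.8, 58.6]
orientation: [0.149, 0.989, 0.0, -0.002]
ft_force: [-6.0, 3.2, 2.9]
grip_width: -0.2
grasp_force: 3.7
```

```bash
python3 -m pendant '[{"x":0.03,"y":0,"z":0,"rx":0,"ry":0,"rz":0},{"x":0.033,"y":0,"z":0,"rx":0,"ry":0,"rz":0},{"x":0.033,"y":0.03,"z":0,"rx":0,"ry":0,"rz":0},{"x":0.033,"y":0.06,"z":0,"rx":0,"ry":0,"rz":0},{"x":0.033,"y":0.085,"z":0,"rx":0,"ry":0,"rz":0},{"x":0.033,"y":0.09,"z":0,"rx":0,"ry":0,"rz":0},{"x":0.033,"y":0.09,"z":0,"rx":0,"ry":0,"rz":0},{"x":0.033,"y":0.09,"z":0,"rx":0,"ry":0,"rz":0}]'; python3 -m pendant '[{"x":-0.009,"y":0,"z":0,"rx":0,"ry":0,"rz":0},{"x":-0.015,"y":0,"z":0,"rx":0,"ry":0,"rz":0},{"x":-0.021,"y":0,"z":0,"rx":0,"ry":0,"rz":0},{"x":-0.027,"y":0,"z":0,"rx":0,"ry":0,"rz":0},{"x":-0.032,"y":0,"z":0,"rx":0,"ry":0,"rz":0},{"x":-0.033,"y":0,"z":0,"rx":0,"ry":0,"rz":0},{"x":-0.033,"y":0,"z":0,"rx":0,"ry":0,"rz":0},{"x":-0.033,"y":0,"z":0,"rx":0,"ry":0,"rz":0}]'
```

```text
time_s: 8.58
tcp_pos: [529.7, 51.3, 59.1]
orientation: [0.15, 0.989, -0.0, -0.0]
ft_force: [0.5, -0.4, -0.2]
grip_width: 0.2
grasp_force: 0.0
time_s: 9.25
tcp_pos: [558.9, 41.8, 58.6]
orientation: [0.15, 0.989, -0.0, -0.003]
ft_force: [-8.2, 0.9, 4.1]
grip_width: -0.3
grasp_force: 3.9
```

```bash
python3 -m pendant '[{"x":0.03,"y":0,"z":0,"rx":0,"ry":0,"rz":0},{"x":0.03,"y":0,"z":-0.04,"rx":0,"ry":0,"rz":0},{"x":0.03,"y":-0.03,"z":-0.07,"rx":0,"ry":0,"rz":0},{"x":0.014,"y":-0.07,"z":-0.07,"rx":0,"ry":0,"rz":0},{"x":0.014,"y":-0.11,"z":-0.07,"rx":0,"ry":0,"rz":0},{"x":0.014,"y":-0.15,"z":-0.07,"rx":0,"ry":0,"rz":0},{"x":0.014,"y":-0.163,"z":-0.07,"rx":0,"ry":0,"rz":0},{"x":0.014,"y":-0.163,"z":-0.07,"rx":0,"ry":0,"rz":0}]'
python3 - <<'E'
from h import *
s=arm.sense(); p=imaging.capture("wrist"); save(p,"w3.png"); print(s["tcp_pos"])
O=np.array([557.3,11.8]);X=np.array([.9543,-.2987]);Y=np.array([.2987,.9543])
U=lambda w:np.array([(w[:2]-O)@X,(w[:2]-O)@Y]).round(1)
print("tcp unit",U(s["tcp_pos"]))
hsv=cv2.cvtColor(p["color"],cv2.COLOR_RGB2HSV)
m=cv2.inRange(hsv,(22,90,80),(35,255,255)); n,l,st,c=cv2.connectedComponentsWithStats(m)
for i in range(1,n):
    if st[i,4]>60: print(st[i,4],c[i].round(1),U(p2w(p,c[i],60,s)))
E
```

```text
time_s: 9.92
tcp_pos: [498.6, -114.7, 129.9]
orientation: [0.154, 0.988, -0.001, 0.001]
ft_force: [0.4, 0.4, 0.3]
grip_width: 0.1
grasp_force: 0.0
[ 498.60605593 -114.70730917  129.89322638]
tcp unit [ -18.2 -138.3]
1155 [587.8 276.1] [-12.4  -3.3]
905 [468.4 307.6] [  5.3 -61.3]
999 [524.7 307.5] [  5.3 -32.2]
614 [629.4 304. ] [ 3.2 20.4]
```

View pics/w3.png

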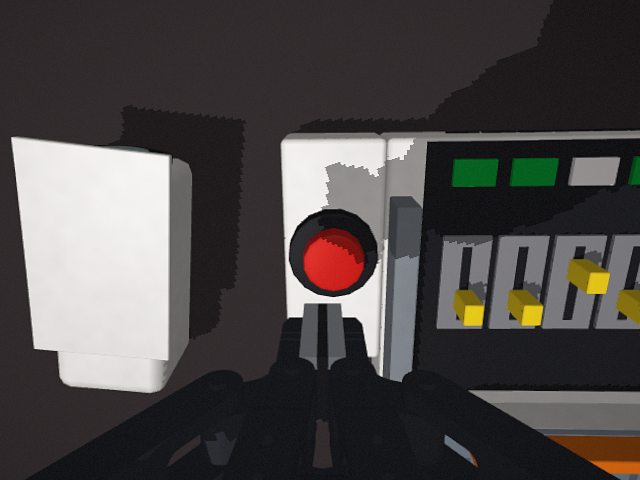

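The image shows nubs -60 and -30 on at unit x ≈ +5, 0 off, and +30 on at the right edge, with the cover back. Now I press the button.

```bash
python3 -m pendant '[{"x":0,"y":0.001,"z":0.035,"rx":0,"ry":0,"rz":0},{"x":0,"y":0.001,"z":0.058,"rx":0,"ry":0,"rz":0},{"x":0,"y":0.001,"z":0.062,"rx":0,"ry":0,"rz":0},{"x":0,"y":0.001,"z":0.065,"rx":0,"ry":0,"rz":0},{"x":0,"y":0.001,"z":0.065,"rx":0,"ry":0,"rz":0}]'; python3 -m pendant '[{"x":0,"y":0,"z":0.002,"rx":0,"ry":0,"rz":0},{"x":0,"y":0,"z":0.004,"rx":0,"ry":0,"rz":0},{"x":0,"y":0,"z":0.006,"rx":0,"ry":0,"rz":0},{"x":0,"y":0,"z":0.006,"rx":0,"ry":0,"rz":0}]'
```

```text
time_s: 10.38
tcp_pos: [499.9, -106.9, 64.7]
orientation: [0.149, 0.989, 0.001, -0.001]
ft_force: [-2.1, 1.4, 4.0]
grip_width: -0.2
grasp_force: 2.2
time_s: 10.72
tcp_pos: [500.6, -107.2, 63.2]
orientation: [0.149, 0.989, 0.002, 0.0]
ft_force: [-17.2, 5.4, 53.3]
grip_width: -0.1
grasp_force: 26.5
```

```bash
python3 -m pendant '[{"x":0,"y":0,"z":-0.02,"rx":0,"ry":0,"rz":0},{"x":0,"y":0,"z":-0.06,"rx":0,"ry":0,"rz":0},{"x":0.03,"y":0,"z":-0.1,"rx":0,"ry":0,"rz":0},{"x":0.06,"y":0,"z":-0.12,"rx":0,"ry":0,"rz":0},{"x":0.06,"y":0.06,"z":-0.12,"rx":0,"ry":0,"rz":0},{"x":0.06,"y":0.09,"z":-0.12,"rx":0,"ry":0,"rz":0},{"x":0.06,"y":0.09,"z":-0.12,"rx":0,"ry":0,"rz":0},{"x":0.06,"y":0.09,"z":-0.12,"rx":0,"ry":0,"rz":0}]'
python3 - <<'E'
from h import *
p=imaging.capture("wrist"); save(p,"w4.png"); print(arm.sense()["ft_force"])
E
```

```text
time_s: 11.38
tcp_pos: [470.6, -0.6, 179.8]
orientation: [0.146, 0.989, 0.001, 0.001]
ft_force: [-0.4, -0.5, -0.1]
grip_width: 0.5
grasp_force: 0.0
[ 0.02684855 -0.99561267  0.00243534]
```

View pics/w4.png

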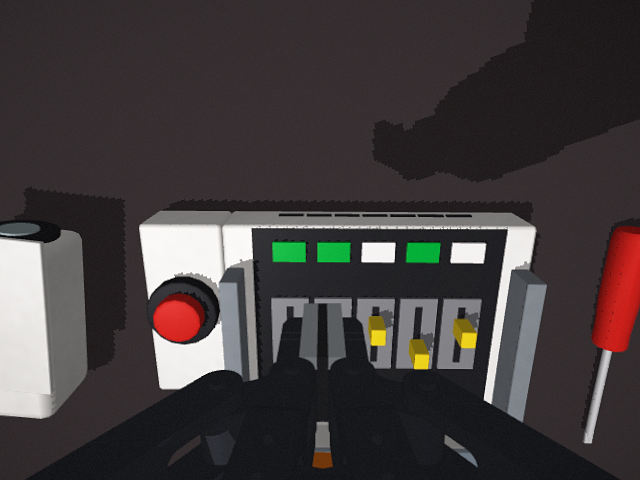

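The image shows the button up at (180,317), middle off at (376,332), +30 on at (419,353), +60 off at (465,333), and the cover rib back. The two switches at -60 and -30 are hidden by the fingers here but were seen on just before the press, and nothing has touched them since.

```bash
python3 -c "
from cell import arm
print(arm.finish_job())"
```

```text
the job is handed in; nothing more can be done
None
```

I slid the cover fully back, set the five switches to match their tags, pressed and released the restart button, and handed the job in at about 11.5 s; the hand-in gave no verdict, and the press peaked at 53 N at the wrist, through the fingertips.

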